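Tip a test-strip carton into its sprung bench cradle and press it home

TASK

The tall test-strip carton stands on end at the foot of the white bench cradle. Push it high on its side so that it topples along the cradle onto its broad face and leans on the two blue spring jaws, then press its raised end down between the jaws until you feel it stop on the pad beneath, and seat it there with a firm push of about 16 N kept on for about a second. The carton crushes easily, so never load it with more than 23 N; leave it lying in the cradle and do not disturb the things around it.

Things in the scene. Friction and masses are not known exactly. Their poses are not given: they have to be found in the camera images.
- carton: White and orange test-strip carton, 35 (x) x 60 (y) x 105 mm (z), 0.08 to 0.15 kg. Origin under its centre; z up its length. Starts standing on the bed at cradle x about -0.054, x axis along the cradle's x to a few degrees. Toppled rightly, its +x points down, its z along cradle +x, its foot end near cradle x = -0.036 (some 10 mm either way).
- carton_mid (a point): Centre of the carton's volume, 52.5 mm along its z axis from the origin.
- cradle: White cradle fixed to the bench, 166 mm long (x), 118 wide (y). Origin on its centre line, 12 mm below the bed surface and 0 to 8 mm above the bench top. x runs along the bed from the foot (lip 9 mm above the bed, at x = -0.077) to the head (wall 30 mm above the bed, inner face x = 0.076); z up. Side rails 30 mm above the bed leave a 64 mm wide lane.
- jaw_left (a joint): Blue spring jaw on the lane's +y side, cradle x = 0.039 to 0.067, top 32 mm above the bed. Sloped faces of both jaws funnel from 69 mm apart at the top to 57 mm at 11 mm above the bed, so the toppled 60 mm wide carton rests on the slopes, head end raised about 12 degrees. Value: m pushed outward, 0 at rest, at most 0.004; spring 2 N at rest plus 1 N/mm.
- jaw_right (a joint): The same on the -y side; the two move apart together. Pressing the carton's head end down between the jaws takes about 3 to 9 N against springs and friction; then it meets the rigid pad and the force climbs steeply.
- press_point (a point): Fixed point of the cradle between the jaws (cradle x = 0.052, on the centre line), 35 mm above the bed. A good place to press. The upward face of the seated carton lies here 0 to 8 mm above this point: its head end rests on a rigid black pad (cradle x = 0.061 to 0.073) clamped at an unmeasured height 0 to 9 mm above the bed, to be found by feel.
- specimen_cup: Bystander: white specimen cup with orange lid, 52 mm across, 56 mm high, origin under its centre. Leave alone.
- reagent_bottle: Bystander: white bottle with blue cap, 52 mm across, 120 mm high, origin under its centre. Leave alone.
- small_carton: Bystander: white and green carton, 52 x 75 x 58 mm, origin under its centre. Leave alone.
Mind the look-alikes: they are no part of the job. Leave any purple or red look-alike of the carton alone.

How it is judged:
By the outcome, as a careful person would: the job done as asked, in the order asked, and still so for the second after the job is handed in, with the robot touching nothing.
It also fails if it takes over 58 s, if anything falls off the work surface, if the arm or the gripper's body presses on something with over 40 N, if the wrist force passes 120 N, or if a joint passes its speed limit or range.

ROBOT

A 7-joint arm with a two-finger parallel gripper is mounted at the origin on a cart in front of the work surface, level with it; the furniture and walls round the work are solid. World frame = base frame: x ahead of the robot, y to its left, z up, the work surface at z = 0. Lengths are in m, angles in rad, forces in N, time in s.
With the tool pointing down it reaches from about 0.425 to 0.875 m from the base axis. Payload 4.7 kg.
Tool frame: the origin (TCP) lies between the finger pads; the fingertips stand 14 mm ahead of it and the grasp point (between the pads) lies 5 mm behind it; z points along the fingers, y is the line along which they close (so a half turn about z gives the same grasp; the last joint's range is limited). The gripper opens to 87 mm and grips with 3 to 60 N. Pads are 19 mm wide; open, the fingers measure 117 mm over their backs; the gripper's body (75 mm by 190 mm) begins 51 mm behind the grasp point.
Start: joints at [1.302, 0.321, -0.07, 1.45, 0.023, 1.371, -0.057], TCP at [0.181, -0.624, 0.237] pointing down, gripper open.
Joint ranges: [-2.86, 2.86], [-0.3, 2.09], [-1.38, 1.24], [0.06, 2.45], [-1.56, 4.7], [0.09, 2.05], [-2.69, 2.69]. Speed limits (rad/s): [2.57, 2.57, 3.14, 3.14, 3.14, 3.14, 3.14].

INTERFACE

Orientations are given as a rotation vector (axis times angle).
In Python, from bench import ctrl gives the robot as it stands.
- The arm moves only by the tool step_arm, never from a script. Its argument "commands" is a list of rows, each an object with "travel": the shift along the tool's x, y, z in m, a list of three; "turn": the turn, a rotation vector about the tool's x, y, z in degrees, a list of three. A call has 1 to 5 rows; each row is the pose to reach, as a shift and turn from the pose commanded when the call began, along the tool's axes at that moment; what a row does not reach only later rows make up. A row lasts 1/10 s, in which the tool goes at most 50 mm and 8.59 degrees, less where a joint would pass 70% of its speed; a pose out of reach is approached as far as the arm can. A call with a gripper value outside its range is refused whole. "gripper" is the opening, from 0 (shut) to 1 (fully open), set as the call begins (left out, the last holds). The fingers move at their own pace and stop on an object; "force" is the grip in N (left out, the last holds). Time passes only in rows, so rows that repeat a pose let the fingers close. It gives the time, the measured TCP pose, the force, the opening and the grip force at its end, in the units of the state.
- ctrl.get_state(): the state, without advancing time (a new reading comes with each control period).
- ctrl.get_image(name): name is "scene" or "side" or "wrist"; returns the picture (400x640x3 uint8, red, green, blue); there is no depth.
- ctrl.camera_model(name): a dict with "fx", "fy", "cx", "cy" (pixels), "k1" (the pictures are not rectified: a ray, as slopes to the right and down, at radius r is drawn at 1 + k1 r^2 times it, then the intrinsics apply), "R" (3x3) and "t" (3): a world point X has camera coordinates R X + t; the wrist camera has in their place "T_tool_cam" (4x4, takes a point from camera to tool coordinates, whose origin is the TCP and whose axes are the flange's). Camera axes: x right, y down, z forward; pixel columns grow to the right and rows downward; lengths in m; the calibration is good to about 2 mm. A picture is of the moment at which its call begins: read the wrist's pose just before it. camera_model takes no time and is no camera call.
- ctrl.close_job(): hands the job in; it is judged then, once.
The state is a dict: "time": time; "joint_positions": joint angles; "qd": joint speeds; "joint_torque": joint torques, N m; "position": TCP position; "tool_rot": TCP orientation; "ft_force": force on the tool from outside, world axes, zero at the start; "torque": the same for the moment, N m; "grip_width": opening from 0.0 (shut) to 1.0 (fully open); "grip_force": force on a finger pad.
Only numpy, scipy, OpenCV 4.12 (cv2) and the standard library are available. Lean on these libraries where they do the work, as an engineer would, in place of code of your own. Each camera call takes 0.05 s, during which the arm holds its last target. There are 200 camera calls.

## Working session

There is one attempt and no reset: what is moved stays moved. The work goes in short steps, Python scripts to look and compute and a tool call to move; the robot and the scene stay as the last step left them, time stands still between calls to the robot, and variables do not carry over. Pictures are saved under pics/ and viewed, at most 10 in all, crops included, and the job is handed in when it is done.

Besides the shell and the picture viewer there is one more tool, called after "Emit:" as name(argument=value, ...) on one line, values as JSON. step_arm: Moves the arm, as the interface text tells. Its arguments: {"type":"object","properties":{"commands":{"type":"array"},"gripper":{"type":"number"},"force":{"type":"number"}},"required":["commands"]}

```bash
mkdir -p pics; python3 - <<'E'
from bench import ctrl
import cv2
s=ctrl.get_state();print(s)
for n in("scene","side"):
    m=ctrl.camera_model(n);print(n,m)
    cv2.imwrite(f"pics/{n}0.png",ctrl.get_image(n)[:,:,::-1])
print(ctrl.camera_model("wrist"))
E
```

```text
{'time': 0.0, 'joint_positions': array([ 1.30208756,  0.32182924, -0.07006286,  1.45164959,  0.02263773,
        1.37079826, -0.05688057]), 'qd': array([-0.00093293,  0.00048897, -0.00021986, -0.00174097, -0.0011993 ,
       -0.00038692, -0.00142802]), 'joint_torque': array([-2.46348254e-04, -4.91288316e+01, -4.04060371e-01, -3.12530744e+01,
       -6.38854830e-02,  4.36437281e-02,  1.72824857e-04]), 'position': array([ 0.18116893, -0.62370457,  0.23547003]), 'tool_rot': array([-3.10839284e+00, -4.42550980e-01,  6.37909240e-04]), 'ft_force': array([-0.39477239, -0.15731337,  0.53055007]), 'torque': array([ 0.00432421, -0.00254718,  0.04137923]), 'grip_force': 0.0, 'grip_width': 0.9996740184484451}
scene {'fx': 423.32641905530585, 'fy': 423.32641905530585, 'cx': 315.5464672128492, 'cy': 201.7723497455889, 'k1': -0.020199416551105628, 'R': array([[-0.5228791 , -0.85229115, -0.01404446],
       [-0.61121367,  0.38636109, -0.69075535],
       [ 0.59415091, -0.35259737, -0.72295214]]), 't': array([0.12145571, 0.46098463, 0.6589822 ])}
side {'fx': 423.5961869250621, 'fy': 423.5961869250621, 'cx': 312.9729319179858, 'cy': 197.03467359975193, 'k1': -0.05107164662666674, 'R': array([[-0.85642545, -0.51626639, -0.00211303],
       [-0.33700948,  0.56215042, -0.75525593],
       [ 0.39110109, -0.64610829, -0.65542659]]), 't': array([0.39138551, 0.38116583, 0.75814444])}
{'fx': 328.40702251205073, 'fy': 328.40702251205073, 'cx': 325.2614147305299, 'cy': 196.86359786690247, 'k1': 0.011585124340426018, 'T_tool_cam': array([[ 4.44921962e-05, -9.61989899e-01, -2.73085028e-01,
         7.38192246e-02],
       [ 9.99999992e-01,  9.56333442e-06,  1.29235810e-04,
        -3.72367684e-04],
       [-1.21711940e-04, -2.73085032e-01,  9.61989891e-01,
        -1.48175753e-01],
       [ 0.00000000e+00,  0.00000000e+00,  0.00000000e+00,
         1.00000000e+00]])}
```

View pics/scene0.png

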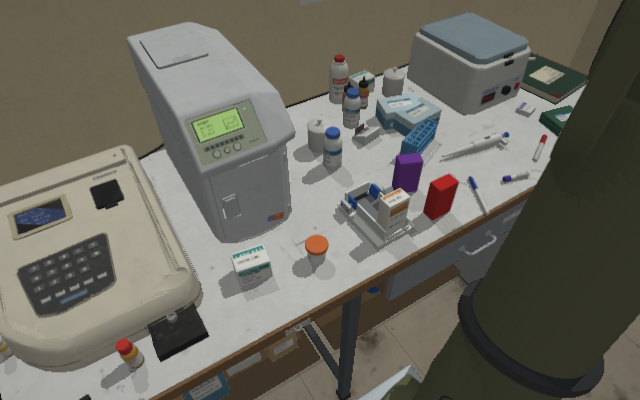

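View pics/side0.png

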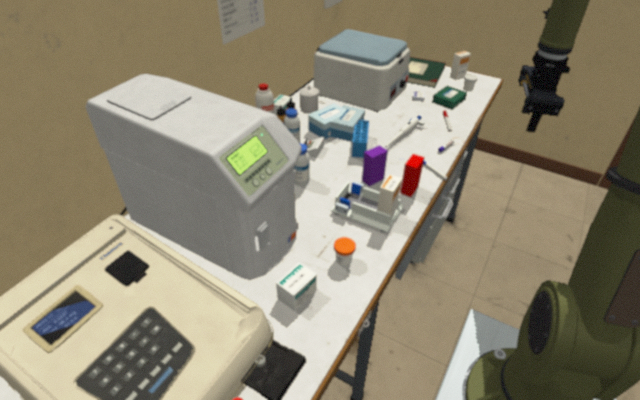

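Scene view: the white/orange carton stands in the white cradle at about (394,210), with the blue jaws near (352,197) and (377,188). There are look-alikes: purple at (407,172) and red at (440,197). Only the white and orange one in the cradle fits the description. I'll confirm it with an enlarged crop.

```bash
python3 - <<'E'
import cv2,numpy as np
a=cv2.imread("pics/scene0.png")[160:260,325:425];b=cv2.imread("pics/side0.png")[150:250,320:420]
f=lambda i:cv2.resize(i,(400,400),interpolation=cv2.INTER_CUBIC)
a=cv2.resize(a,(500,500),interpolation=cv2.INTER_CUBIC);
cv2.imwrite("pics/c1.png",np.hstack([f(cv2.imread("pics/scene0.png")[165:245,335:415]),f(cv2.imread("pics/side0.png")[165:245,325:405])]))
E
```

```text
(no output)
```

View pics/c1.png

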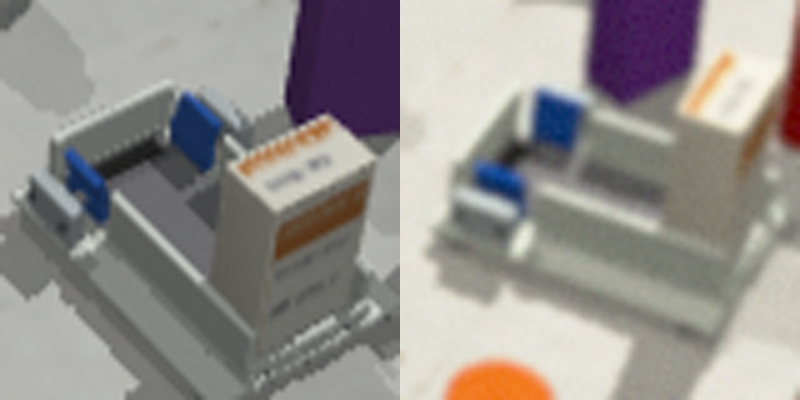

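The crop confirms it: the white/orange carton stands at the foot of the cradle. Its top corners are, in the scene half, (228,165), (332,115), (377,158), (272,210), and in the side half, (680,103), (730,52), (790,70), (757,130). The jaws and head wall lie up and to the left.

```bash
cat > h.py <<'E'
import numpy as np,cv2
from bench import ctrl
from scipy.optimize import least_squares
from scipy.spatial.transform import Rotation as Ro
def cam(name,s=None):
    m=dict(ctrl.camera_model(name))
    if "T_tool_cam" in m:
        T=np.eye(4);T[:3,:3]=Ro.from_rotvec(s["tool_rot"]).as_matrix();T[:3,3]=s["position"]
        W=np.linalg.inv(T@m["T_tool_cam"]);m["R"]=W[:3,:3];m["t"]=W[:3,3]
    return m
def proj(m,X):
    c=np.atleast_2d(X)@np.array(m["R"]).T+m["t"];p=c[:,:2]/c[:,2:]
    p=p*(1+m["k1"]*(p**2).sum(1,keepdims=True))
    return p*[m["fx"],m["fy"]]+[m["cx"],m["cy"]]
def frame(p,pts): # p=x,y,z,yaw
    return np.atleast_2d(pts)@Ro.from_euler("z",p[3]).as_matrix().T+p[:3]
E
python3 - <<'E'
from h import *
a=np.array([[228,165],[332,115],[377,158],[272,210]])/5+[335,165]
b=(np.array([[680,103],[730,52],[790,70],[757,130]])-[400,0])/5+[325,165]
P=np.array([[.0175,.03,0],[.0175,-.03,0],[-.0175,-.03,0],[-.0175,.03,0]])
cs,cd=cam("scene"),cam("side")
def f(p,k=None):
    X=frame(p,P);return np.r_[(proj(cs,X)-a).ravel(),(proj(cd,X)-b).ravel()]
for y0 in np.arange(-3,3,1):
    r=least_squares(f,[.1,-.6,.12,y0]);print(r.x,r.cost)
print(f(r.x).round(1))
# near rail inner top edge, z~.046, in scene
E
grep -c . h.py; python3 -c "
from h import *
s=ctrl.get_state();print(Ro.from_rotvec(s['tool_rot']).as_matrix().round(3))"
```

```text
[ 0.42182422 -0.32590264  0.12389864  0.00755846] 7.5343116908203
[ 0.42182422 -0.32590264  0.12389864  0.00755843] 7.534311690827254
[ 0.42182422 -0.32590264  0.12389864  0.00755872] 7.5343116907902505
[ 0.42182422 -0.32590264  0.12389864  0.00755863] 7.534311690789667
[ 0.42182422 -0.32590264  0.12389864  0.00755852] 7.534311690804055
[ 0.42182422 -0.32590264  0.12389864  0.00755869] 7.534311690789208
[-0.7  0.5 -0.4  0.2  0.8  0.9  0.6  1.3  0.2  0.6 -0.3 -2.1  0.6 -1.4
 -1.9 -0.1]
16
[[ 0.96   0.279 -0.001]
 [ 0.279 -0.96   0.002]
 [-0.    -0.002 -1.   ]]
```

Emit:
step_arm(commands=[{"travel": [0.042,-0.025,-0.003],"turn": [0,0,3.2]},{"travel": [0.084,-0.05,-0.006],"turn": [0,0,6.4]},{"travel": [0.126,-0.075,-0.009],"turn": [0,0,9.6]},{"travel": [0.168,-0.1,-0.012],"turn": [0,0,12.8]},{"travel": [0.21,-0.125,-0.015],"turn": [0,0,16.2]}], gripper=0)

```text
time: 0.6
position: [0.349, -0.4438, 0.2513]
tool_rot: [-3.141, 0.004, 0.001]
ft_force: [1.0, 0.0, 0.3]
grip_width: 0.634
grip_force: 0.0
```

```bash
python3 - <<'E'
from h import *
cs=cam("scene")
def ground(u,v,z):
    return least_squares(lambda q:(proj(cs,[q[0],q[1],z])-[u,v]).ravel(),[.5,-.3]).x.round(3)
for n,u,v in(("bottle",333,167),("purple near",403,192),("purple l",394,184),("purple r",421,186),("red near",436,219),("red l",424,210),("red r",456,205),("cup",317,266)):print(n,ground(u,v,0))
s=ctrl.get_state();print(s["position"],Ro.from_rotvec(s["tool_rot"]).as_matrix().round(3),s["ft_force"])
E
```

```text
bottle [ 0.698 -0.343]
purple near [ 0.515 -0.446]
purple l [ 0.552 -0.445]
purple r [ 0.507 -0.501]
red near [ 0.397 -0.454]
red l [ 0.436 -0.449]
red r [ 0.405 -0.53 ]
cup [ 0.434 -0.128]
[ 0.34901599 -0.44376132  0.25131879] [[ 1.    -0.003 -0.   ]
 [-0.003 -1.     0.   ]
 [-0.    -0.    -1.   ]] [0.98958974 0.03325892 0.34186188]
```

Emit:
step_arm(commands=[{"travel": [0.03,-0.03,0]},{"travel": [0.065,-0.067,0]},{"travel": [0.095,-0.1,0]},{"travel": [0.111,-0.118,0]},{"travel": [0.111,-0.118,0]}])

```text
$.commands[0]: bad value
```

```bash
python3 - <<'E'
from h import *
s=ctrl.get_state();im=ctrl.get_image("wrist")
np.savez("w1.npz",position=s["position"],tool_rot=s["tool_rot"],im=im)
print(s["position"],s["tool_rot"],s["ft_force"],s["time"])
cv2.imwrite("pics/w1.png",im[:,:,::-1])
m=cam("wrist",s)
print(proj(m,[[.422,-.326,.124],[.476,-.326,.016],[.528,-.326,.05]]))
E
```

```text
[ 0.34901599 -0.44376132  0.25131879] [-3.14133117e+00  3.95305971e-03  6.30796101e-04] [0.98958974 0.03325892 0.34186188] 0.6
[[178.9024129  104.65535159]
 [215.54755856  52.05785991]
 [198.29874705 -14.2996337 ]]
```

View pics/w1.png

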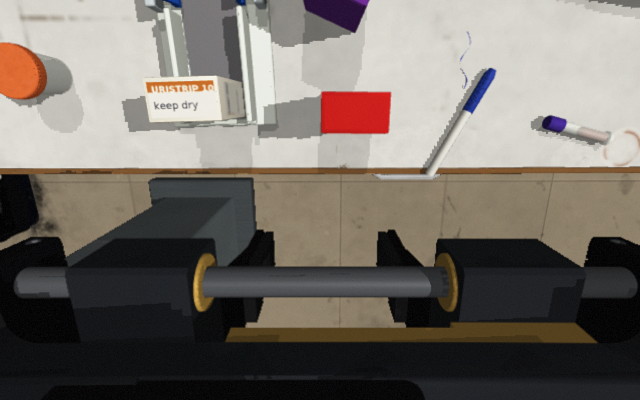

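The wrist view shows the carton's top at about (187,100), red at (355,112) and the cup at (20,70). That agrees with my estimate within about 8 px. The last move was refused because it had no "turn", so I'll resend it.

Emit:
step_arm(commands=[{"travel": [0.03,-0.03,0],"turn": [0,0,0]},{"travel": [0.065,-0.067,0],"turn": [0,0,0]},{"travel": [0.095,-0.1,0],"turn": [0,0,0]},{"travel": [0.111,-0.118,0],"turn": [0,0,0]},{"travel": [0.111,-0.118,0],"turn": [0,0,0]}])

```text
time: 1.15
position: [0.4623, -0.3229, 0.2513]
tool_rot: [-3.139, -0.014, -0.002]
ft_force: [0.8, 0.2, 0.1]
grip_width: 0.127
grip_force: 0.0
```

```bash
python3 - <<'E'
from h import *
s=ctrl.get_state();im=ctrl.get_image("wrist")
np.savez("w1.npz",position=s["position"],tool_rot=s["tool_rot"],im=im)
print(s["position"],s["tool_rot"],s["ft_force"],s["time"])
m=cam("wrist",s)
print(proj(m,[[.422,-.326,.124],[.476,-.326,.016],[.528,-.326,.05]]))
cv2.imwrite("pics/w2.png",cv2.resize(im[:270,200:480,::-1],None,fx=2,fy=2,interpolation=cv2.INTER_CUBIC))
E
```

```text
[ 0.46226017 -0.32288786  0.25127979] [-3.13944600e+00 -1.36236264e-02 -1.57120368e-03] [0.820799   0.17743582 0.10715214] 1.15
[[328.68488197 235.27473673]
 [328.46451726 157.04500608]
 [329.2894759  111.90186803]]
```

View pics/w2.png

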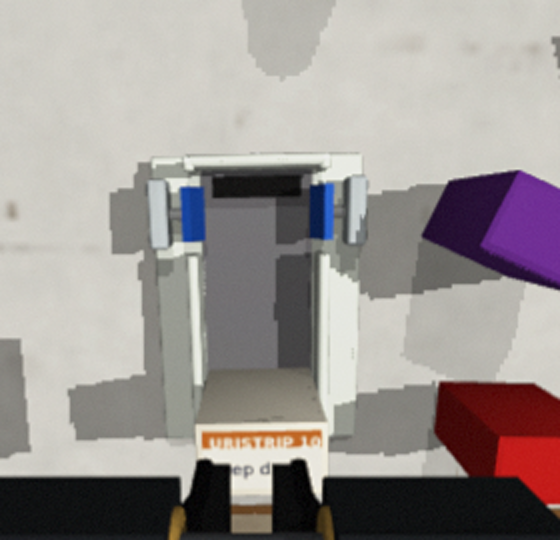

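Wrist view: the cradle lane is centred at crop U≈258, and the jaws span V 187–240 (blue at U 181–205 and 311–333). The head wall top is at V≈157–168. The carton's top head edge runs (196,425)–(327,423), and the shut fingers hide its foot edge.

```bash
python3 - <<'E'
from h import *
d=np.load("w1.npz");m=cam("wrist",d)
def at(U,V,z):
    return least_squares(lambda q:(proj(m,[q[0],q[1],z])-[200+U/2,V/2]).ravel(),[.5,-.3]).x.round(4)
for n,U,V,z in(("top L",196,425,.124),("top R",327,423,.124),("topL h+4",196,425,.119),("topR",327,423,.119),("wall outer L",183,157,.046),("wall outer R",330,156,.046),("wall inner",257,168,.046),
 ("jawL out top far",181,187,.048),("jawL near",181,241,.048),("jawR far",333,185,.048),("jawR near",333,238,.048),("railL",191,257,.046),("railR",318,257,.046),("railLb",191,380,.046),("railRb",318,380,.046),("pad far",257,177,.02),("pad near",257,197,.02)):print(n,at(U,V,z))
E
```

```text
top L [ 0.4434 -0.2986]
top R [ 0.4448 -0.3565]
topL h+4 [ 0.4417 -0.2982]
topR [ 0.4432 -0.3571]
wall outer L [ 0.5603 -0.2873]
wall outer R [ 0.5614 -0.3618]
wall inner [ 0.5554 -0.3249]
jawL out top far [ 0.5458 -0.2862]
jawL near [ 0.5189 -0.2857]
jawR far [ 0.5474 -0.3637]
jawR near [ 0.5211 -0.3649]
railL [ 0.5106 -0.2906]
railR [ 0.5112 -0.3576]
railLb [ 0.4435 -0.2895]
railRb [ 0.4442 -0.3601]
pad far [ 0.5521 -0.3251]
pad near [ 0.5416 -0.3253]
```

Cradle origin ≈ (0.479, -0.325), yaw ≈ 0–1°. The carton centre is ≈ (0.425, -0.327), cradle x ≈ -0.054, as described. Next I move behind the carton and descend.

Emit:
step_arm(commands=[{"travel": [-0.045,0.001,0],"turn": [0,0,0]},{"travel": [-0.09,0.002,0],"turn": [0,0,0]},{"travel": [-0.092,0.003,0.04],"turn": [0,0,0]},{"travel": [-0.092,0.003,0.08],"turn": [0,0,0]},{"travel": [-0.092,0.003,0.12],"turn": [0,0,0]}], gripper=0)

```text
time: 1.7
position: [0.3651, -0.3327, 0.1307]
tool_rot: [3.14, -0.006, 0.001]
ft_force: [1.0, 0.1, -0.6]
grip_width: 0.002
grip_force: 0.0
```

Emit:
step_arm(commands=[{"travel": [0,0,0.022],"turn": [0,0,0]},{"travel": [0,0,0.022],"turn": [0,0,0]},{"travel": [0,0,0.022],"turn": [0,0,0]}])

```text
time: 2.0
position: [0.3663, -0.3318, 0.11]
tool_rot: [3.141, -0.003, -0.001]
ft_force: [-0.1, -0.0, 0.2]
grip_width: 0.005
grip_force: 0.0
```

```bash
python3 - <<'E'
from h import *
s=ctrl.get_state();print(s["position"],s["tool_rot"],s["ft_force"],s["time"])
E
```

```text
[ 0.36633362 -0.33175573  0.10995365] [ 3.14136033e+00 -2.96294049e-03 -5.34743219e-04] [-0.06909568 -0.04065567  0.21337879] 2.0
```

Emit:
step_arm(commands=[{"travel": [0.005,-0.002,0],"turn": [0,0,0]},{"travel": [0.01,-0.0045,0],"turn": [0,0,0]},{"travel": [0.016,-0.0045,0],"turn": [0,0,0]},{"travel": [0.022,-0.0045,0],"turn": [0,0,0]},{"travel": [0.028,-0.0045,0],"turn": [0,0,0]}])

```text
time: 2.5
position: [0.396, -0.3261, 0.1099]
tool_rot: [3.141, 0.001, 0.001]
ft_force: [0.7, 0.4, -0.0]
grip_width: 0.005
grip_force: 0.0
```

Emit:
step_arm(commands=[{"travel": [0.005,0,0],"turn": [0,0,0]},{"travel": [0.01,0,0],"turn": [0,0,0]},{"travel": [0.015,0,0],"turn": [0,0,0]},{"travel": [0.02,0,0],"turn": [0,0,0]},{"travel": [0.025,0,0],"turn": [0,0,0]}])

```text
time: 3.0
position: [0.4205, -0.3261, 0.1095]
tool_rot: [3.142, 0.0, -0.0]
ft_force: [0.7, 0.5, -0.2]
grip_width: 0.002
grip_force: 0.0
```

Emit:
step_arm(commands=[{"travel": [0.004,0,0],"turn": [0,0,0]},{"travel": [0.008,0,0],"turn": [0,0,0]},{"travel": [0.012,0,0],"turn": [0,0,0]},{"travel": [0.016,0,0],"turn": [0,0,0]},{"travel": [0.016,0,0],"turn": [0,0,0]}])

```text
time: 3.5
position: [0.4368, -0.3259, 0.1096]
tool_rot: [-3.142, -0.001, -0.001]
ft_force: [1.0, 0.6, -0.3]
grip_width: 0.008
grip_force: 0.0
```

```bash
python3 - <<'E'
from h import *
s=ctrl.get_state();print(s["position"],s["tool_rot"],s["ft_force"],s["time"])
im=ctrl.get_image("scene");sd=ctrl.get_image("side")
f=lambda i:cv2.resize(i[:,:,::-1],(400,400),interpolation=cv2.INTER_CUBIC)
cv2.imwrite("pics/c2.png",np.hstack([f(im[145:255,320:430]),f(sd[145:255,310:420])]))
E
```

```text
[ 0.43675213 -0.32588147  0.10955479] [-3.14154836e+00 -1.10551053e-03 -5.48951057e-04] [ 1.03013956  0.62246603 -0.27668095] 3.5
```

View pics/c2.png

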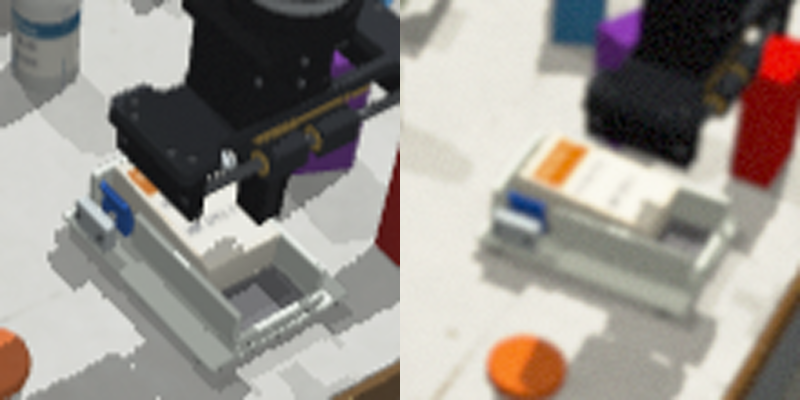

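The carton has toppled onto its broad face. Its head end (orange band) rests raised on the blue jaws and its foot is about mid-bed. Next I move over the press point.

Emit:
step_arm(commands=[{"travel": [0.01,0,-0.01],"turn": [0,0,0]},{"travel": [0.035,0,-0.015],"turn": [0,0,0]},{"travel": [0.06,0,-0.015],"turn": [0,0,0]},{"travel": [0.085,0,-0.015],"turn": [0,0,0]},{"travel": [0.094,0,-0.015],"turn": [0,0,0]}], gripper=0)

```text
time: 4.1
position: [0.5333, -0.3252, 0.1254]
tool_rot: [-3.141, -0.003, -0.004]
ft_force: [0.9, 0.4, 0.1]
grip_width: 0.005
grip_force: 0.0
```

Emit:
step_arm(commands=[{"travel": [0,0,0],"turn": [0,0,0]},{"travel": [0,0,0],"turn": [0,0,0]},{"travel": [0,0,0],"turn": [0,0,0]}])

```text
time: 4.4
position: [0.5289, -0.3266, 0.1246]
tool_rot: [3.141, -0.002, -0.002]
ft_force: [0.7, -0.2, 0.2]
grip_width: 0.008
grip_force: 0.0
```

```bash
python3 - <<'E'
from h import *
s=ctrl.get_state();im=ctrl.get_image("wrist")
F=[]
for i in range(6):
    ctrl.get_image("wrist");F.append(ctrl.get_state()["ft_force"])
print(s["position"],s["tool_rot"],np.array(F).round(2),s["time"])
cv2.imwrite("pics/w3.png",cv2.resize(im[:,160:480,::-1],None,fx=1.5,fy=1.5,interpolation=cv2.INTER_CUBIC))
m=cam("wrist",s);print((proj(m,[[.531,-.325,.05],[.443,-.325,.047]])-[160,0])*1.5)
E
```

```text
[ 0.52885755 -0.32659525  0.12456938] [ 3.14121696e+00 -1.71231704e-03 -1.70948970e-03] [[ 1.12  0.17  0.62]
 [ 0.3   0.45 -0.  ]
 [-0.47  0.34 -0.45]
 [ 0.43  0.19  0.61]
 [-0.08 -1.24  0.06]
 [-0.29  0.02 -0.75]] 4.4
[[244.60483246 312.13410669]
 [245.11121166 468.93184023]]
```

View pics/w3.png

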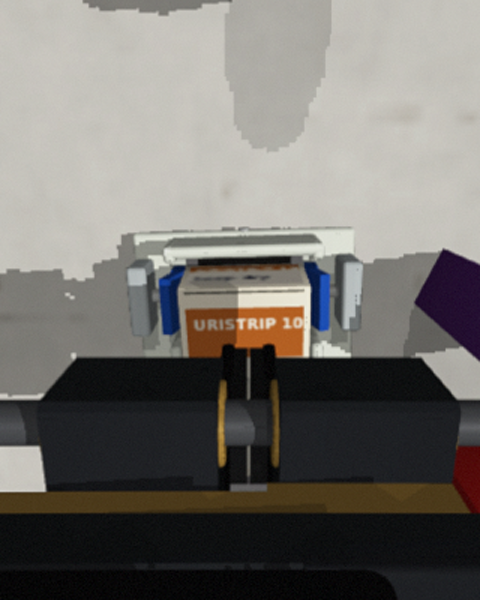

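Wrist view: the carton's head end lies centred between the blue jaws (U≈245), and the fingers are on the centre line over the press point. Next I descend, feeling for contact.

Emit:
step_arm(commands=[{"travel": [0.001,0,0.015],"turn": [0,0,0]},{"travel": [0.001,0,0.025],"turn": [0,0,0]},{"travel": [0.001,0,0.03],"turn": [0,0,0]},{"travel": [0.001,0,0.032],"turn": [0,0,0]},{"travel": [0.001,0,0.034],"turn": [0,0,0]}])

```text
time: 5.25
position: [0.5311, -0.326, 0.0902]
tool_rot: [-3.141, -0.0, 0.0]
ft_force: [0.2, 0.2, -0.5]
grip_width: 0.006
grip_force: 0.0
```

Emit:
step_arm(commands=[{"travel": [0,0,0.001],"turn": [0,0,0]},{"travel": [0,0,0.002],"turn": [0,0,0]},{"travel": [0,0,0.003],"turn": [0,0,0]},{"travel": [0,0,0.004],"turn": [0,0,0]}])

```text
time: 5.65
position: [0.5312, -0.3262, 0.0867]
tool_rot: [3.141, 0.0, 0.0]
ft_force: [0.3, -1.1, 0.2]
grip_width: 0.007
grip_force: 0.0
```

Emit:
step_arm(commands=[{"travel": [0,0,0.001],"turn": [0,0,0]},{"travel": [0,0,0.002],"turn": [0,0,0]},{"travel": [0,0,0.003],"turn": [0,0,0]}])

```text
time: 5.95
position: [0.5311, -0.3261, 0.0835]
tool_rot: [3.141, 0.0, 0.0]
ft_force: [1.1, 0.1, 0.6]
grip_width: 0.003
grip_force: 0.0
```

Emit:
step_arm(commands=[{"travel": [0,0,0.001],"turn": [0,0,0]},{"travel": [0,0,0.002],"turn": [0,0,0]}])

```text
time: 6.15
position: [0.5311, -0.3261, 0.0815]
tool_rot: [3.142, 0.0, -0.0]
ft_force: [0.2, -0.1, 0.1]
grip_width: 0.006
grip_force: 0.0
```

Emit:
step_arm(commands=[{"travel": [0,0,0.001],"turn": [0,0,0]},{"travel": [0,0,0.002],"turn": [0,0,0]}])

```text
time: 6.35
position: [0.5311, -0.326, 0.0795]
tool_rot: [3.142, 0.0, -0.0]
ft_force: [-0.4, -0.4, 0.8]
grip_width: 0.007
grip_force: 0.0
```

Emit:
step_arm(commands=[{"travel": [0,0,0.001],"turn": [0,0,0]},{"travel": [0,0,0.002],"turn": [0,0,0]}])

```text
time: 6.55
position: [0.5311, -0.326, 0.0774]
tool_rot: [3.142, 0.0, -0.0]
ft_force: [0.6, -0.7, 0.4]
grip_width: 0.003
grip_force: 0.0
```

Emit:
step_arm(commands=[{"travel": [0,0,0.001],"turn": [0,0,0]}])

```text
time: 6.65
position: [0.5311, -0.3261, 0.0765]
tool_rot: [3.142, -0.0, 0.0]
ft_force: [-0.6, 0.6, -1.5]
grip_width: 0.002
grip_force: 0.0
```

Emit:
step_arm(commands=[{"travel": [0,0,0.001],"turn": [0,0,0]}])

```text
time: 6.75
position: [0.5311, -0.3261, 0.0755]
tool_rot: [3.141, 0.0, -0.0]
ft_force: [0.1, 0.0, -0.9]
grip_width: -0.001
grip_force: 0.0
```

Emit:
step_arm(commands=[{"travel": [0,0,0.001],"turn": [0,0,0]}])

```text
time: 6.85
position: [0.5311, -0.3261, 0.0745]
tool_rot: [3.142, 0.0, -0.0]
ft_force: [-0.3, -0.2, 0.3]
grip_width: 0.002
grip_force: 0.0
```

Emit:
step_arm(commands=[{"travel": [0,0,0.001],"turn": [0,0,0]}])

```text
time: 6.95
position: [0.5313, -0.3261, 0.0737]
tool_rot: [3.141, 0.0, 0.0]
ft_force: [-0.1, -0.8, 2.8]
grip_width: 0.008
grip_force: 1.3
```

Contact at TCP z ≈ 0.074.

Emit:
step_arm(commands=[{"travel": [0,0,0.0007],"turn": [0,0,0]}])

```text
time: 7.05
position: [0.5314, -0.3262, 0.0733]
tool_rot: [3.141, 0.0, 0.001]
ft_force: [0.1, 0.8, 3.5]
grip_width: 0.008
grip_force: 1.4
```

Emit:
step_arm(commands=[{"travel": [0,0,0.0007],"turn": [0,0,0]}])

```text
time: 7.15
position: [0.5316, -0.3262, 0.0727]
tool_rot: [3.141, 0.0, 0.002]
ft_force: [0.4, -0.1, 2.8]
grip_width: 0.006
grip_force: 1.5
```

Emit:
step_arm(commands=[{"travel": [0,0,0.0007],"turn": [0,0,0]}])

```text
time: 7.25
position: [0.5317, -0.3261, 0.0719]
tool_rot: [3.141, 0.0, 0.002]
ft_force: [-0.1, 0.7, 2.9]
grip_width: 0.002
grip_force: 1.5
```

Emit:
step_arm(commands=[{"travel": [0,0,0.0007],"turn": [0,0,0]}])

```text
time: 7.35
position: [0.5318, -0.3261, 0.0712]
tool_rot: [3.141, 0.0, 0.002]
ft_force: [1.1, 0.8, 3.1]
grip_width: 0.004
grip_force: 1.6
```

Force is flat at about 3 N, so it is sliding between the jaws. I continue in small steps.

Emit:
step_arm(commands=[{"travel": [0,0,0.0007],"turn": [0,0,0]}])

```text
time: 7.45
position: [0.5319, -0.3261, 0.0704]
tool_rot: [3.141, 0.001, 0.002]
ft_force: [1.0, 0.6, 3.0]
grip_width: 0.002
grip_force: 1.6
```

Emit:
step_arm(commands=[{"travel": [0,0,0.0007],"turn": [0,0,0]}])

```text
time: 7.55
position: [0.5318, -0.3261, 0.0697]
tool_rot: [3.141, 0.0, 0.002]
ft_force: [2.3, 0.9, 4.0]
grip_width: 0.006
grip_force: 1.6
```

Emit:
step_arm(commands=[{"travel": [0,0,0.0007],"turn": [0,0,0]}])

```text
time: 7.65
position: [0.5318, -0.3261, 0.0689]
tool_rot: [3.141, 0.0, 0.002]
ft_force: [2.6, 0.4, 3.4]
grip_width: 0.004
grip_force: 1.6
```

Emit:
step_arm(commands=[{"travel": [0,0,0.0007],"turn": [0,0,0]}])

```text
time: 7.75
position: [0.5316, -0.3261, 0.0681]
tool_rot: [3.141, 0.0, 0.002]
ft_force: [2.3, -0.5, 2.4]
grip_width: 0.005
grip_force: 1.6
```

Emit:
step_arm(commands=[{"travel": [0,0,0.0007],"turn": [0,0,0]}])

```text
time: 7.85
position: [0.5315, -0.3261, 0.0674]
tool_rot: [3.141, 0.0, 0.001]
ft_force: [2.5, 0.8, 3.2]
grip_width: 0.006
grip_force: 1.6
```

Emit:
step_arm(commands=[{"travel": [0,0,0.0007],"turn": [0,0,0]}])

```text
time: 7.95
position: [0.5313, -0.3261, 0.0666]
tool_rot: [3.141, 0.0, 0.001]
ft_force: [2.8, -0.5, 3.3]
grip_width: 0.006
grip_force: 1.6
```

Emit:
step_arm(commands=[{"travel": [0,0,0.0007],"turn": [0,0,0]}])

```text
time: 8.05
position: [0.5312, -0.3261, 0.0658]
tool_rot: [3.141, 0.0, 0.0]
ft_force: [1.9, -0.2, 3.6]
grip_width: 0.006
grip_force: 1.6
```

Emit:
step_arm(commands=[{"travel": [0,0,0.0007],"turn": [0,0,0]}])

```text
time: 8.15
position: [0.5312, -0.3262, 0.0656]
tool_rot: [3.141, 0.0, 0.0]
ft_force: [-0.5, 1.4, 8.6]
grip_width: 0.005
grip_force: 4.5
```

Emit:
step_arm(commands=[{"travel": [0,0,0.0007],"turn": [0,0,0]}])

```text
time: 8.25
position: [0.5312, -0.3262, 0.0656]
tool_rot: [3.141, 0.0, -0.0]
ft_force: [-0.3, 2.1, 12.8]
grip_width: 0.004
grip_force: 6.2
```

Emit:
step_arm(commands=[{"travel": [0,0,0.0007],"turn": [0,0,0]}])

```text
time: 8.35
position: [0.5313, -0.3262, 0.0655]
tool_rot: [3.141, 0.0, -0.0]
ft_force: [-2.7, 2.2, 16.3]
grip_width: 0.003
grip_force: 8.0
```

The pad is found: z holds at 0.0656 while the force climbs to about 16 N. I hold it there.

Emit:
step_arm(commands=[{"travel": [0,0,0],"turn": [0,0,0]},{"travel": [0,0,0],"turn": [0,0,0]}])

```text
time: 8.55
position: [0.5313, -0.3262, 0.0656]
tool_rot: [3.141, 0.0, 0.0]
ft_force: [-1.1, 1.1, 12.6]
grip_width: 0.006
grip_force: 6.3
```

Emit:
step_arm(commands=[{"travel": [0,0,0],"turn": [0,0,0]},{"travel": [0,0,0],"turn": [0,0,0]}])

```text
time: 8.75
position: [0.5313, -0.3262, 0.0656]
tool_rot: [3.141, -0.0, 0.0]
ft_force: [-1.7, 2.6, 11.9]
grip_width: 0.007
grip_force: 6.3
```

Emit:
step_arm(commands=[{"travel": [0,0,0],"turn": [0,0,0]},{"travel": [0,0,0],"turn": [0,0,0]},{"travel": [0,0,0],"turn": [0,0,0]}])

```text
time: 9.05
position: [0.5312, -0.3262, 0.0655]
tool_rot: [3.141, -0.0, 0.0]
ft_force: [-1.1, 1.2, 12.1]
grip_width: 0.008
grip_force: 6.3
```

The force has settled to about 12.5 N, so I top it up gently.

Emit:
step_arm(commands=[{"travel": [0,0,0.0003],"turn": [0,0,0]},{"travel": [0,0,0.0006],"turn": [0,0,0]},{"travel": [0,0,0.0008],"turn": [0,0,0]},{"travel": [0,0,0.0008],"turn": [0,0,0]}])

```text
time: 9.45
position: [0.5313, -0.3262, 0.0655]
tool_rot: [3.141, 0.0, -0.0]
ft_force: [-2.4, 2.2, 16.4]
grip_width: 0.003
grip_force: 8.3
```

Emit:
step_arm(commands=[{"travel": [0,0,0],"turn": [0,0,0]},{"travel": [0,0,0],"turn": [0,0,0]}])

```text
time: 9.65
position: [0.5313, -0.3262, 0.0655]
tool_rot: [3.141, 0.0, 0.0]
ft_force: [-1.9, 2.8, 15.8]
grip_width: 0.006
grip_force: 8.3
```

A steady 16 N. I hold it for another second, then lift off.

Emit:
step_arm(commands=[{"travel": [0,0,0],"turn": [0,0,0]},{"travel": [0,0,0],"turn": [0,0,0]},{"travel": [0,0,0],"turn": [0,0,0]},{"travel": [0,0,0],"turn": [0,0,0]},{"travel": [0,0,0],"turn": [0,0,0]}])

```text
time: 10.15
position: [0.5313, -0.3262, 0.0655]
tool_rot: [3.141, -0.0, 0.0]
ft_force: [-3.1, 2.8, 16.4]
grip_width: 0.008
grip_force: 8.3
```

Emit:
step_arm(commands=[{"travel": [0,0,0],"turn": [0,0,0]},{"travel": [0,0,0],"turn": [0,0,0]},{"travel": [0,0,0],"turn": [0,0,0]},{"travel": [0,0,0],"turn": [0,0,0]}])

```text
time: 10.55
position: [0.5312, -0.3262, 0.0655]
tool_rot: [3.141, -0.0, 0.0]
ft_force: [-3.1, 3.0, 17.1]
grip_width: 0.006
grip_force: 8.3
```

Emit:
step_arm(commands=[{"travel": [0,0,-0.002],"turn": [0,0,0]},{"travel": [0,0,-0.005],"turn": [0,0,0]},{"travel": [0,0,-0.02],"turn": [0,0,0]},{"travel": [0,0,-0.055],"turn": [0,0,0]},{"travel": [0,0,-0.1],"turn": [0,0,0]}])

```text
time: 11.05
position: [0.5288, -0.3253, 0.1618]
tool_rot: [-3.138, 0.0, 0.009]
ft_force: [1.3, -1.2, -0.3]
grip_width: 0.006
grip_force: 0.0
```

Emit:
step_arm(commands=[{"travel": [-0.02,0,-0.04],"turn": [0,0,0]},{"travel": [-0.05,0,-0.08],"turn": [0,0,0]},{"travel": [-0.06,0,-0.1],"turn": [0,0,0]},{"travel": [-0.06,0,-0.1],"turn": [0,0,0]},{"travel": [-0.06,0,-0.1],"turn": [0,0,0]}])

```text
time: 11.55
position: [0.4708, -0.326, 0.263]
tool_rot: [3.141, -0.001, -0.0]
ft_force: [-0.5, -0.1, -0.8]
grip_width: 0.005
grip_force: 0.0
```

```bash
python3 - <<'E'
from h import *
s=ctrl.get_state();print(s["position"],s["ft_force"],s["time"])
w=ctrl.get_image("wrist");sd=ctrl.get_image("side")
f=lambda i:cv2.resize(i[:,:,::-1],(400,400),interpolation=cv2.INTER_CUBIC)
cv2.imwrite("pics/c3.png",np.hstack([f(w[60:260,220:420]),f(sd[145:255,310:420])]))
E
```

```text
[ 0.47082612 -0.32602028  0.26303501] [-0.53239023 -0.10882736 -0.79619303] 11.55
```

View pics/c3.png

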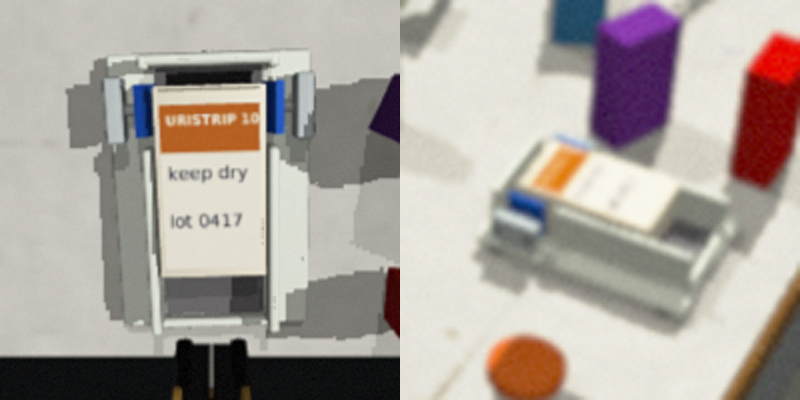

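The carton lies seated between the jaws (wrist half, U 152–267, V 87–275), and the purple, red and cup items are undisturbed. Handing in.

```bash
python3 -c "
from bench import ctrl
print(ctrl.close_job())"
```

```text
the job is handed in; nothing more can be done
None
```

The carton was toppled onto the jaws, pressed down until it stopped on the pad, held at about 16 N for over a second (highest reading 17.1 N), and left lying in the cradle; the job was handed in at about 12 s, and the final pictures show the cup and both look-alikes undisturbed, though the bottle and small carton were not in view.

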